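# Sort the bottle closures after the tasting

### The job

The tasting is over: sort the closures left on the round wooden platter. Put both corks in the slatted wooden crate for cork collection and both aluminium screw caps in the round metal tin for scrap, and stand the reusable steel stopper upright in the lined tray next to the corkscrew, on the tray's floor. Leave the corkscrew and the wine glass where they are.

Things in the scene. Friction and masses are not known exactly. Their poses are not given: they have to be found in the camera images.
- still_cork: Straight natural wine cork, brown cork, 24 mm diameter, 45 mm tall, its lowest 7 mm stained with red wine; stands upright at the start. Origin at the centre of its underside, z along its axis (up). About 12 g. All five closures stand on the same plain round dark-wood platter (200 mm across, fixed, not listed; its top 18 mm above the table), 66 mm or more apart between centres.
- sparkling_cork: Mushroom-shaped sparkling-wine cork, brown cork, 48 mm tall; stands at the start on its flared foot (28 mm diameter), waist 24 mm at 20 to 25 mm height, rounded head 31 mm in diameter from 29 to 46 mm height. Origin at the centre of the underside, z up along its axis. About 14 g.
- long_cap: Long aluminium wine screw cap, closed end up, plain cylinder 30 mm diameter, 60 mm tall with a fluted band near the top; stands upright at the start. Origin at the centre of its underside, z up along its axis. About 12 g.
- short_cap: Short aluminium screw cap of a water bottle, closed end up, 30 mm diameter, 20 mm tall, fluted; stands upright at the start. Origin at the centre of its underside, z up along its axis. About 12 g.
- steel_stopper: Reusable stainless-steel sparkling-wine stopper: round domed body 35 mm diameter, 37 mm tall (dome begins at 26 mm; with a black rubber button, 40 mm), and two flat lever wings folded down at its own +y and -y sides (47 mm across the wings, each wing 16 mm wide along x, from 4 to 30 mm height); stands upright at the start. Origin at the centre of its underside, z up. About 70 g.
- cork_crate: Target for the corks: small slatted crate of pale wood, open on top, fixed to the table; outside 165 mm along its x, 135 mm along its y, 55 mm high; walls 6 mm, floor 6 mm thick, with a 12 mm square post in each inner corner. Origin at the centre of its underside, z up.
- metal_tin: Target for the screw caps: open round steel tin, fixed to the table; 156 mm across the rim, 148 mm across the foot, 50 mm high with the rolled rim, walls 2 mm, floor 3 mm thick, two drop handles outside at its +y and -y sides, reaching 91 mm from the axis. Origin at the centre of its underside, z up.
- tool_tray: Target for the steel stopper: low dark-wood tray with grey lining, fixed to the table; outside 140 mm along its x, 150 mm along its y, floor 8 mm above the table, rim 20 mm high and 6 mm thick. Origin at the centre of its underside, z up. The corkscrew lies in its +x half, along its y; the -x half is free.
- corkscrew: Bystander: folded waiter's corkscrew with wooden scales, 112 mm long along its own y, 21 mm wide, 14 mm high, lying in the +x half of the tray, loose. Origin at the centre of its underside. Must be left where it is.
- wine_glass: Bystander: clear stemmed tasting glass, 155 mm tall, 65 mm across foot and bowl, standing loose on the table beyond the work, farther from the robot than the containers. Origin at the centre of its foot, z up. Must be left standing where it is. (A tall green wine bottle on a mat stands at the robot's far right, out of the way.)
There are look-alikes about, which are no part of the job. What is shaped like the long_cap but turquoise is not meant. What is shaped like the still_cork but pink or purple is not meant.

How it is judged:
By the outcome, as a careful person would: the job done as asked, in the order asked, and still so for the second after the job is handed in, with the robot touching nothing.
It also fails if it takes over 120 s, if anything falls off the work surface, if the arm or the gripper's body presses on something with over 40 N, if the wrist force passes 120 N, or if a joint passes its speed limit or range.

### The arm

A 6-joint arm with a two-finger parallel gripper is mounted at the origin on the work surface. World frame = base frame: x ahead of the robot, y to its left, z up, the work surface at z = 0. Lengths are in m, angles in degrees, forces in N, time in s.
With the tool pointing down it reaches from about 0.25 to 0.725 m from the base axis. Payload 9.7 kg.
Tool frame: the origin (TCP) lies midway between the tips of the shut fingers; the grasp point (between the pads) lies 19 mm behind it; x points along the fingers, y is the direction in which the jaws open and shut, and the axes are right-handed (so a half turn about x gives the same grasp; the last joint's range is limited). The gripper opens to 85 mm and grips with 20 to 120 N. Pads are 22 mm wide; open, the fingers measure 114 mm over their backs; the gripper's body (76 mm by 85 mm) begins 54 mm behind the grasp point. The pads swing forward as they close: fully open they stand 13 mm farther back than shut.
Start: joints at [71.448, 4.979, 10.078, 95.1, 0, 90], TCP at [0.175, 0.521, 0.196] pointing down, gripper open.
Joint ranges: [-179.16, 179.16], [-48.56, 103.87], [-65.8, 70.77], [-126.05, 130.52], [-82.76, 87.17], [-180, 180]. Speed limits (degrees/s): [127.2, 127.2, 147.25, 180, 180, 180].

### API

Orientations are given as [roll, pitch, yaw] about the fixed x, y, z axes, in that order (R = Rz(yaw) Ry(pitch) Rx(roll)).
In Python, from workcell import bot, cams gives the robot as it stands.
- The arm moves only by the tool apply_moves, never from a script. Its argument "commands" is a list of rows, each a list of 5 numbers: the shift along the tool's x, y, z in m, then the turn about the tool's x in rad, then the opening, from -1 (shut) to 1 (fully open). In form: [[tx, ty, tz, roll, hand], ...]. A call has 1 to 12 rows; each row is the pose to reach, as a shift and turn from the pose measured when the call began, along the tool's axes at that moment; what a row does not reach only later rows make up. A row lasts 1/10 s, in which the tool goes at most 50 mm and 8.59 degrees, less where a joint would pass 70% of its speed; a pose out of reach is approached as far as the arm can. A call with a gripper value outside its range is refused whole. The fingers move at their own pace and stop on an object; "newtons" is the grip in N (left out, the last holds). Time passes only in rows, so rows that repeat a pose let the fingers close. It gives the time, the measured TCP pose, the force and the opening at its end, in the units of the state.
- bot.get_obs(): the state, without advancing time (a new reading comes with each control period).
- cams.camera(name): name is "scene" or "side" or "wrist"; returns a dict with "frame" (480x640x3 uint8, blue, green, red), "depth" (480x640 float32, m along the optical axis (not along the pixel's ray), 0 where there is no reading), "camera_matrix" (3x3 intrinsics, pixels), "R" (3x3) and "t" (3): a world point X has camera coordinates R X + t; the wrist camera has in their place "mount" (4x4, takes a point from camera to tool coordinates, whose origin is the TCP and whose axes are the tool frame's). Camera axes: x right, y down, z forward; pixel columns grow to the right and rows downward; lengths in m; the calibration is good to about 2 mm. A picture is of the moment at which its call begins: read the wrist's pose just before it.
- bot.job_done(): hands the job in, once; it reports no verdict.
Trained networks look in the newest picture that a camera, given by its name, has taken for a name from the list of things; names that differ only in an ending like _2 or _b are one class to them, and where a whole thing is asked for, a point or a joint stands for the part that bears it (a point fixed in the world has none). Each returns a list of dicts, best first, with "confidence" (0 to 1); they miss things now and then, are a little off and sometimes report something else, mostly with a low value. They report only what shows in the picture. A call takes as long as a camera call. They do not tell look-alikes from the thing itself.
- cams.spot_in(name, camera): "rect" ([left, top, right, bottom] in pixels, round what is visible of it).
The state is a dict: "time": time; "q": joint angles; "qd": joint speeds; "joint_efforts": joint torques, N m; "ee_pos": TCP position; "tcp_rot": TCP orientation; "wrist_force": force on the tool from outside, world axes, zero at the start; "torque": the same for the moment, N m; "opening": finger opening in m.
Only numpy, scipy, OpenCV 4.12 (cv2) and the standard library are available. Lean on these libraries where they do the work, as an engineer would, in place of code of your own. Each camera call takes 0.05 s, during which the arm holds its last target. There are 200 camera calls.

## Working session

There is one attempt and no reset: what is moved stays moved. The work goes in short steps, Python scripts to look and compute and a tool call to move; the robot and the scene stay as the last step left them, time stands still between calls to the robot, and variables do not carry over. Pictures are saved under pics/ and viewed, about 12 in all and at most 16, crops included, and the job is handed in when it is done.

Besides the shell and the picture viewer there is one more tool, called after ">>>" by a JSON object that holds its "api" and its "payload", one argument or row to a line. apply_moves: Moves the arm, as the interface text tells. Its arguments: {"type":"object","properties":{"commands":{"type":"array"},"newtons":{"type":"number"}},"required":["commands"]}

```bash
ls; mkdir -p pics
python3 - <<'E'
from workcell import bot,cams
import cv2
o=bot.get_obs()
for k in("time","q","ee_pos","tcp_rot","wrist_force","opening"):print(k,o[k])
for n in("scene","side"):
    c=cams.camera(n);cv2.imwrite(f"pics/{n}0.png",c["frame"]);print(n,c["R"],c["t"],c["camera_matrix"])
    for k in "still_cork sparkling_cork long_cap short_cap steel_stopper cork_crate metal_tin tool_tray corkscrew wine_glass".split():
        print(k,[([int(v) for v in d["rect"]],round(d["confidence"],2)) for d in cams.spot_in(k,n)])
E
```

```text
pics
time 0.0
q [7.14480510e+01 5.00846139e+00 1.00341373e+01 9.51013874e+01
 3.54145287e-04 8.99986852e+01]
ee_pos [0.17489468 0.52114058 0.1953056 ]
tcp_rot [ -90.26931737   89.9242877  -108.81995184]
wrist_force [-1.00056892 -0.60882529  0.87638249]
opening 0.08574461865036846
scene [[ 0.70207072  0.7117445   0.0227259 ]
 [ 0.41802616 -0.38608833 -0.82230769]
 [-0.57649877  0.58681817 -0.56858913]] [-0.37166142 -0.17836045  1.54170454] [[580.32589208   0.         310.87965914]
 [  0.         580.32589208 247.36544748]
 [  0.           0.           1.        ]]
still_cork [([173, 280, 187, 308], 0.74), ([124, 252, 139, 268], 0.59), ([214, 242, 321, 323], 0.59), ([203, 242, 214, 268], 0.52)]
sparkling_cork [([186, 301, 203, 331], 0.88), ([334, 217, 404, 280], 0.72)]
long_cap [([130, 276, 149, 313], 0.87), ([64, 270, 88, 304], 0.8), ([99, 254, 112, 282], 0.77)]
short_cap [([152, 336, 169, 355], 0.68)]
steel_stopper [([114, 316, 136, 342], 0.68)]
cork_crate [([213, 240, 318, 323], 0.94)]
metal_tin [([331, 216, 406, 277], 0.75)]
tool_tray [([381, 192, 419, 209], 0.68), ([353, 176, 432,
[... 310 characters left out ...]
  495.13531721 237.80898223]
 [  0.           0.           1.        ]]
still_cork [([375, 189, 385, 207], 0.71), ([395, 227, 409, 244], 0.71), ([447, 205, 457, 226], 0.71), ([215, 171, 245, 238], 0.2)]
sparkling_cork [([350, 180, 360, 200], 0.61), ([356, 171, 366, 181], 0.22)]
long_cap [([389, 171, 406, 197], 0.54), ([439, 188, 458, 212], 0.52), ([437, 174, 452, 195], 0.52)]
short_cap [([356, 172, 365, 178], 0.5)]
steel_stopper [([376, 166, 391, 183], 0.59)]
cork_crate [([305, 205, 376, 260], 0.87)]
metal_tin [([245, 257, 321, 326], 0.76), ([389, 169, 407, 198], 0.25)]
tool_tray [([245, 350, 348, 450], 0.67)]
corkscrew [([264, 360, 301, 418], 0.97)]
wine_glass [([210, 169, 245, 236], 0.97)]
```

View pics/scene0.png

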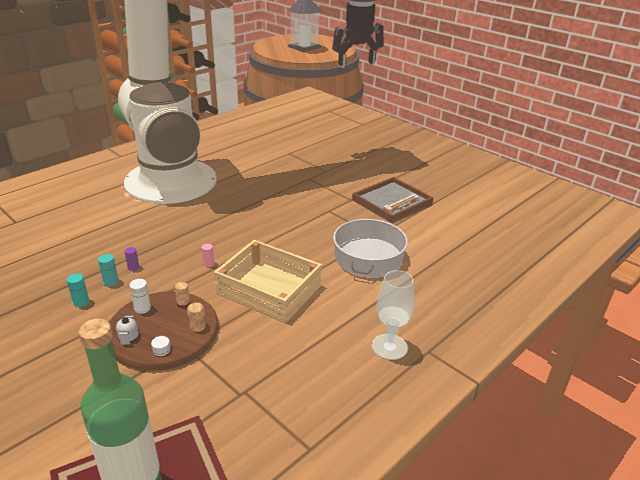

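View pics/side0.png

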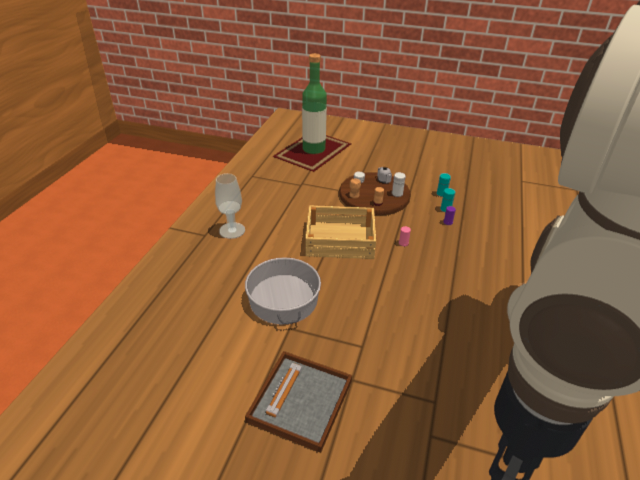

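The scene view shows the platter around (163,330): still cork (182,293), sparkling cork (197,317), long cap (140,296), short cap (160,346) and stopper (126,330). The turquoise caps and the pink and purple corks stand off the platter. The side view agrees: crate (340,230), tin (283,290), tray (300,398), with the corkscrew on the tray's left in that picture.

```bash
cat > h.py <<'E'
from workcell import bot,cams
import numpy as np,cv2
from scipy.spatial.transform import Rotation as Ro
def T():
    o=bot.get_obs();r=Ro.from_euler('xyz',o["tcp_rot"],degrees=True).as_matrix()
    return o,r,np.array(o["ee_pos"])
def cam(n):
    o,r,p=T();c=cams.camera(n)
    if n=="wrist":
        M=np.eye(4);M[:3,:3]=r;M[:3,3]=p;M=M@np.array(c["mount"])
        c["R"]=M[:3,:3].T;c["t"]=-M[:3,:3].T@M[:3,3]
    c["R"]=np.array(c["R"]);c["t"]=np.array(c["t"]);c["K"]=np.array(c["camera_matrix"])
    v,u=np.mgrid[:480,:640];d=c["depth"];K=c["K"]
    P=np.dstack([(u-K[0,2])/K[0,0]*d,(v-K[1,2])/K[1,1]*d,d])
    P=(P-c["t"])@c["R"];P[d==0]=np.nan;c["P"]=P
    return c
def ray(c,u,v):
    d=c["R"].T@np.array([(u-c["K"][0,2])/c["K"][0,0],(v-c["K"][1,2])/c["K"][1,1],1]);return -c["R"].T@c["t"],d
def atz(c,u,v,z):
    o,d=ray(c,u,v);return o+d*(z-o[2])/d[2]
def tri(rs):
    A=np.zeros((3,3));b=np.zeros(3)
    for o,d in rs:
        d=d/np.linalg.norm(d);Q=np.eye(3)-np.outer(d,d);A+=Q;b+=Q@o
    return np.linalg.solve(A,b)
def crop(P,r,m=2):
    l,t,R,b=[int(v) for v in r];q=P[t-m:b+m+1,l-m:R+m+1].reshape(-1,3);return q[~np.isnan(q[:,0])]
E
python3 - <<'E'
from h import *
S=cam("scene");D=cam("side")
it={"still":((173,280,187,308),(375,189,385,207)),"spark":((186,301,203,331),(350,180,360,200)),"long":((130,276,149,313),(389,171,406,197)),"short":((152,336,169,355),(356,172,365,178)),"stop":((114,316,136,342),(376,166,391,183)),"glass":((370,270,410,362),(210,169,245,236))}
for k,(a,b) in it.items():
    t=tri([ray(S,(a[0]+a[2])/2,(a[1]+a[3])/2),ray(D,(b[0]+b[2])/2,(b[1]+b[3])/2)])
    q=crop(S["P"],a);q2=crop(D["P"],b)
    f=lambda q:(np.round(np.median(q[q[:,2]>.028],0),3),np.round(np.percentile(q[:,2],97),3)) if (q[:,2]>.028).any() else None
    print(k,"tri",t.round(3),"depth",f(q),f(q2))
P=S["P"][325:352,145:185].reshape(-1,3);print("platter z",np.nanpercentile(P[:,2],[10,30,50]))
for k,a,b,lo,hi in (("crate",(213,240,318,323),(305,205,376,260),.047,.062),("tin",(331,216,406,277),(245,257,321,326),.044,.058),("tray",(353,176,432,224),(245,350,348,450),.0165,.026),("cs",(383,193,420,212),(264,360,301,418),.0165,.03)):
    for c,r in((S,a),(D,b)):
        q=crop(c["P"],r,4);s=q[(q[:,2]>lo)&(q[:,2]<hi)]
        print(k,len(s),np.round(np.median(s[:,2]),3) if len(s) else "", [np.round(v,3) for v in cv2.minAreaRect((s[:,:2]*1).astype(np.float32))] if len(s)>3 else "","z pct",np.nanpercentile(q[:,2],[5,25,50,75,95,99]).round(3))
E
```

```text
still tri [ 0.456 -0.275  0.036] depth (array([ 0.47 , -0.281,  0.053]), np.float64(0.064)) (array([ 0.461, -0.266,  0.053]), np.float64(0.064))
spark tri [ 0.528 -0.292  0.037] depth (array([ 0.54 , -0.298,  0.056]), np.float64(0.066)) (array([ 0.531, -0.283,  0.056]), np.float64(0.067))
long tri [ 0.422 -0.338  0.049] depth (array([ 0.432, -0.344,  0.062]), np.float64(0.078)) (array([ 0.423, -0.329,  0.055]), np.float64(0.079))
short tri [ 0.538 -0.375  0.031] depth (array([ 0.543, -0.376,  0.037]), np.float64(0.039)) (array([ 0.535, -0.364,  0.038]), np.float64(0.067))
stop tri [ 0.471 -0.399  0.035] depth (array([ 0.483, -0.402,  0.047]), np.float64(0.056)) (array([ 0.469, -0.384,  0.046]), np.float64(0.056))
glass tri [ 0.799 -0.073  0.08 ] depth (array([ 0.803, -0.081,  0.123]), np.float64(0.151)) (array([ 0.787, -0.044,  0.122]), np.float64(0.152))
platter z [0.01599993 0.01712571 0.01807617]
crate 1178 0.053 [array([ 0.524, -0.115]), array([0.168, 0.14 ]), np.float64(14.533)] z pct [-0.002 -0.     0.005  0.026  0.053  0.056]
crate 794 0.054 [array([ 0.513, -0.071]), array([0.
[... 160 characters left out ...]
8)] z pct [-0.002  0.     0.004  0.03   0.051  0.151]
tin 529 0.05 [array([0.586, 0.123]), array([0.16 , 0.159]), np.float64(65.769)] z pct [-0.001  0.001  0.004  0.021  0.049  0.052]
tray 478 0.019 [array([0.468, 0.297]), array([0.258, 0.148]), np.float64(88.466)] z pct [-0.003 -0.001  0.002  0.011  0.037  0.048]
tray 1768 0.02 [array([0.469, 0.35 ]), array([0.154, 0.141]), np.float64(84.704)] z pct [-0.001  0.001  0.007  0.01   0.021  0.023]
cs 271 0.019 [array([0.515, 0.343]), array([0.157, 0.053]), np.float64(89.044)] z pct [-0.001  0.007  0.009  0.016  0.02   0.022]
cs 846 0.02 [array([0.515, 0.346]), array([0.151, 0.049]), np.float64(84.479)] z pct [0.    0.008 0.01  0.018 0.022 0.023]
```

```bash
cat >> h.py <<'E'
def go(x,y,z,jaw=None):
    o,r,p=T();s=r.T@(np.array([x,y,z])-p)
    a=np.degrees(np.arctan2(r[1,1],r[0,1]));out=[s.round(3)]
    if jaw is not None:
        d=(jaw-a+90)%180-90; out.append(("roll(tool x down)",round(float(-np.radians(d)),3),"or",round(float(-np.radians(d-np.sign(d)*180)),3)))
    print("jaw",a.round(1),"q1",o["q"][0].round(1),"q6",o["q"][5].round(1),"t",round(o["time"],2),*out)
E
python3 - <<'E'
from h import *
o,r,p=T();print(r.round(3))
c=cam("wrist");print(np.array(c["mount"]).round(3),c["K"][0])
go(.48,-.33,.25);D=cam("side")
for u,v in((300,150),(314,150),(330,150)):print(atz(D,u,v,0))
E
```

```text
[[-0.     0.318  0.948]
 [ 0.     0.948 -0.318]
 [-1.     0.    -0.   ]]
[[ 0.001 -0.308  0.951 -0.177]
 [ 1.     0.001 -0.001 -0.   ]
 [-0.     0.951  0.308 -0.079]
 [ 0.     0.     0.     1.   ]] [374.41591115   0.         318.28014889]
jaw 71.4 q1 71.4 q6 90.0 t 1.25 [-0.054 -0.71   0.56 ]
[ 0.7665917  -0.51567968  0.        ]
[ 7.23831029e-01 -5.30152529e-01 -1.11022302e-16]
[ 0.67487969 -0.54672068  0.        ]
```

>>> {"api": "apply_moves", "payload": {
  "commands": [
    [-0.054,-0.71,0.56,1.885,1],
    [-0.054,-0.71,0.56,1.885,1],
    [-0.054,-0.71,0.56,1.885,1],
    [-0.054,-0.71,0.56,1.885,1],
    [-0.054,-0.71,0.56,1.885,1],
    [-0.054,-0.71,0.56,1.885,1],
    [-0.054,-0.71,0.56,1.885,1],
    [-0.054,-0.71,0.56,1.885,1],
    [-0.054,-0.71,0.56,1.885,1],
    [-0.054,-0.71,0.56,1.885,1],
    [-0.054,-0.71,0.56,1.885,1],
    [-0.054,-0.71,0.56,1.885,1]
  ]
}}

```text
time: 2.5
ee_pos: [0.3772, -0.0446, 0.2322]
tcp_rot: [121.4, 89.9, -0.7]
wrist_force: [1.5, 0.9, -0.6]
opening: 0.0853
```

Run:
```python
from h import *
o,r,p=T();print(p,o["tcp_rot"]);go(.48,-.33,.25,-37)
```

```text
[ 0.3771553  -0.04464697  0.23224513] [121.35456002  89.92339387  -0.70534892]
jaw -32.1 q1 -6.8 q6 115.3 t 2.5 [-0.018  0.239  0.187] ('roll(tool x down)', 0.086, 'or', -3.055)
```

>>> {"api": "apply_moves", "payload": {
  "commands": [
    [-0.018,0.239,0.187,0.086,1],
    [-0.018,0.239,0.187,0.086,1],
    [-0.018,0.239,0.187,0.086,1],
    [-0.018,0.239,0.187,0.086,1],
    [-0.018,0.239,0.187,0.086,1],
    [-0.018,0.239,0.187,0.086,1],
    [-0.018,0.239,0.187,0.086,1],
    [-0.018,0.239,0.187,0.086,1]
  ]
}}

```text
time: 3.3
ee_pos: [0.4804, -0.3311, 0.2491]
tcp_rot: [-126.2, 89.9, 106.7]
wrist_force: [0.8, 0.4, -0.4]
opening: 0.0853
```

Run:
```python
from h import *
go(.48,-.33,.25)
c=cam("wrist");np.savez("w1.npz",P=c["P"]);f=c["frame"].copy()
h={"still_cork":(.466,-.274,.045,12),"sparkling_cork":(.535,-.291,.048,15),"long_cap":(.427,-.337,.060,15),"short_cap":(.539,-.371,.020,15),"steel_stopper":(.476,-.393,.040,17)}
for k,(x,y,H,rad) in h.items():
    print(k,[([int(v) for v in d["rect"]],round(d["confidence"],2)) for d in cams.spot_in(k,"wrist")])
    P=c["P"].reshape(-1,3);m=(np.hypot(P[:,0]-x,P[:,1]-y)<.03)&(P[:,2]>.03)
    q=P[m];zt=np.percentile(q[:,2],97);s=q[q[:,2]>zt-.006]
    print("  top",zt.round(4),"circ",[np.round(v,4) for v in cv2.minEnclosingCircle(s[:,:2].astype(np.float32))],"med",np.median(s[:,:2],0).round(4),len(s))
cv2.imwrite("pics/w1.png",f)
```

```text
jaw -37.1 q1 -34.6 q6 92.5 t 3.3 [-0.001 -0.001 -0.001]
still_cork [([102, 108, 150, 134], 0.97), ([259, 154, 283, 178], 0.91), ([128, 248, 163, 279], 0.8)]
  top 0.3734 circ [array([ 0.4557, -0.2929]), np.float64(0.0206)] med [ 0.4668 -0.3003] 2055
sparkling_cork [([324, 123, 353, 154], 0.82)]
  top 0.0661 circ [array([ 0.5338, -0.293 ]), np.float64(0.0145)] med [ 0.5338 -0.2927] 734
long_cap [([164, 274, 208, 316], 0.93), ([265, 219, 296, 262], 0.86), ([219, 311, 254, 356], 0.78)]
  top 0.3507 circ [array([ 0.4342, -0.3091]), np.float64(0.0048)] med [ 0.4351 -0.3091] 67
short_cap [([372, 179, 403, 210], 0.65)]
  top 0.3674 circ [array([ 0.5286, -0.3593]), np.float64(0.0155)] med [ 0.5366 -0.36  ] 1827
steel_stopper [([327, 229, 375, 267], 0.83)]
  top 0.0572 circ [array([ 0.4731, -0.3968]), np.float64(0.0142)] med [ 0.4731 -0.3957] 393
```

View pics/w1.png

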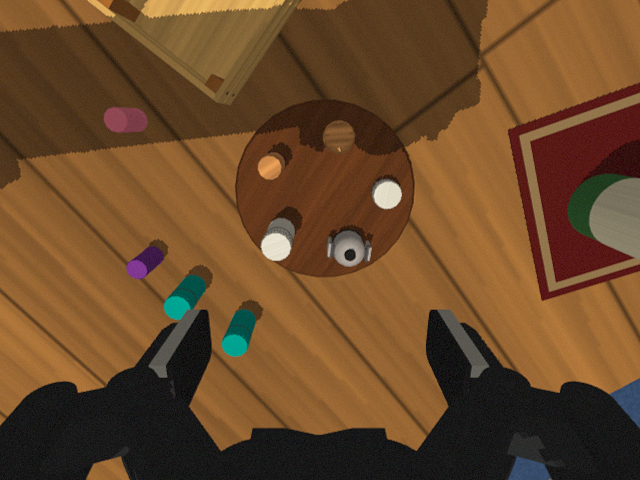

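The wrist view shows the platter centred on (325,188), with the still cork (270,167), sparkling cork (339,137), long cap (278,240) and short cap (387,194) on it. The stopper is at (349,250), with its wings lying roughly along image x. The look-alikes stay off the platter.

Run:
```python
from h import *
P=np.load("w1.npz")["P"].reshape(-1,3);P=P[(P[:,2]<.1)]
h={"still_cork":(.461,-.274),"sparkling_cork":(.534,-.292),"long_cap":(.427,-.337),"short_cap":(.539,-.371),"steel_stopper":(.473,-.396)}
for k,(x,y) in h.items():
    q=P[(np.hypot(P[:,0]-x,P[:,1]-y)<.03)&(P[:,2]>.03)]
    zt=np.percentile(q[:,2],97);s=q[q[:,2]>zt-.006]
    print(k,zt.round(4),[np.round(v,4) for v in cv2.minEnclosingCircle(s[:,:2].astype(np.float32))],np.median(s[:,:2],0).round(4),len(s))
q=P[(np.hypot(P[:,0]-.473,P[:,1]+.396)<.032)&(P[:,2]>.028)]
print("stop rect",cv2.minAreaRect(q[:,:2].astype(np.float32)))
w,v=np.linalg.eigh(np.cov(q[:,:2].T));print(w**.5,np.degrees(np.arctan2(v[1,1],v[0,1])))
s=q[(q[:,2]>.04)&(q[:,2]<.049)];w,v=np.linalg.eigh(np.cov(s[:,:2].T));print("wingtop",len(s),w**.5,np.degrees(np.arctan2(v[1,1],v[0,1])))
go(.461,-.274,.12,-76)
```

```text
still_cork 0.0631 [array([ 0.4641, -0.2756]), np.float64(0.0121)] [ 0.4642 -0.2753] 481
sparkling_cork 0.0661 [array([ 0.5338, -0.293 ]), np.float64(0.0145)] [ 0.5338 -0.2927] 734
long_cap 0.0781 [array([ 0.4226, -0.3387]), np.float64(0.0155)] [ 0.4234 -0.3379] 703
short_cap 0.0384 [array([ 0.5403, -0.373 ]), np.float64(0.0156)] [ 0.5405 -0.372 ] 642
steel_stopper 0.0572 [array([ 0.4731, -0.3968]), np.float64(0.0142)] [ 0.4731 -0.3957] 393
stop rect ((0.4735731780529022, -0.39586299657821655), (0.032794289290905, 0.04697724059224129), 47.29736328125)
[0.0080496  0.01209344] 137.28188182177865
wingtop 395 [0.00790817 0.01631097] 137.48232465651395
jaw -36.9 q1 -34.4 q6 92.5 t 3.6 [ 0.131 -0.049 -0.032] ('roll(tool x down)', 0.682, 'or', -2.459)
```

>>> {"api": "apply_moves", "payload": {
  "commands": [
    [0.11,-0.0465,-0.0347,0.682,0.18],
    [0.11,-0.0465,-0.0347,0.682,0.18],
    [0.11,-0.0465,-0.0347,0.682,0.18],
    [0.11,-0.0465,-0.0347,0.682,0.18],
    [0.11,-0.0465,-0.0347,0.682,0.18],
    [0.11,-0.0465,-0.0347,0.682,0.18]
  ]
}}

```text
time: 4.2
ee_pos: [0.4642, -0.2724, 0.142]
tcp_rot: [145.5, 89.8, -20.5]
wrist_force: [0.3, -0.1, -0.5]
opening: 0.0506
```

Run:
```python
from h import *
go(.464,-.2755,.023,-76);print(bot.get_obs()["opening"])
```

```text
jaw -76.0 q1 -30.4 q6 135.6 t 4.2 [0.119 0.003 0.001] ('roll(tool x down)', 0.0, 'or', -3.141)
0.050583630452045766
```

>>> {"api": "apply_moves", "payload": {
  "commands": [
    [0.05,0.003,0.001,0,0.18],
    [0.09,0.003,0.001,0,0.18],
    [0.119,0.003,0.001,0,0.18],
    [0.119,0.003,0.001,0,0.18],
    [0.119,0.003,0.001,0,-0.7],
    [0.119,0.003,0.001,0,-0.7],
    [0.119,0.003,0.001,0,-0.7],
    [0.119,0.003,0.001,0,-0.7],
    [0.119,0.003,0.001,0,-0.7],
    [0.08,0.003,0.001,0,-0.7],
    [0.03,0,0,0,-0.7],
    [0.0,0,0,0,-0.7]
  ],
  "newtons": 25
}}

```text
time: 5.4
ee_pos: [0.465, -0.2727, 0.1466]
tcp_rot: [140.1, 89.5, -25.9]
wrist_force: [1.0, -0.9, 0.7]
opening: 0.0203
```

Run:
```python
from h import *
go(.490,-.123,.135,-76);go(.490,-.123,.013,-76)
```

```text
jaw -76.0 q1 -30.4 q6 135.5 t 5.4 [ 0.011 -0.139 -0.061] ('roll(tool x down)', 0.001, 'or', -3.141)
jaw -76.0 q1 -30.4 q6 135.5 t 5.4 [ 0.133 -0.14  -0.06 ] ('roll(tool x down)', 0.001, 'or', -3.141)
```

>>> {"api": "apply_moves", "payload": {
  "commands": [
    [0.0,-0.14,-0.06,0,-0.7],
    [0.0,-0.14,-0.06,0,-0.7],
    [0.0,-0.14,-0.06,0,-0.7],
    [0.0,-0.14,-0.06,0,-0.7],
    [0.0,-0.14,-0.06,0,-0.7]
  ]
}}

```text
time: 5.9
ee_pos: [0.4898, -0.1214, 0.1473]
tcp_rot: [140.8, 89.4, -25.0]
wrist_force: [0.7, 0.5, 0.2]
opening: 0.0204
```

Run:
```python
from h import *
go(.490,-.123,.013,-76);print(bot.get_obs()["opening"])
c=cam("wrist");cv2.imwrite("pics/w2.png",c["frame"])
P=c["P"].reshape(-1,3);s=P[(P[:,2]>.047)&(P[:,2]<.06)&(np.hypot(P[:,0]-.524,P[:,1]+.115)<.13)]
print("crate",cv2.minAreaRect(s[:,:2].astype(np.float32)),len(s))
```

```text
jaw -75.8 q1 -13.9 q6 151.9 t 5.9 [0.134 0.001 0.001] ('roll(tool x down)', 0.004, 'or', -3.138)
0.020425298551375207
crate ((0.524143636226654, -0.11361588537693024), (0.1647406965494156, 0.13556894659996033), 14.64967155456543) 8737
```

View pics/w2.png

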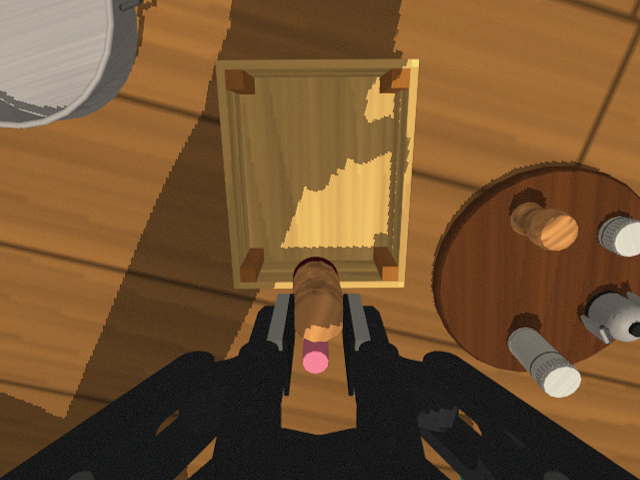

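The wrist view shows the still cork held between the fingers at (318,300). The crate is below, spanning (220..415, 60..287), and its fit agrees with the first measurement.

>>> {"api": "apply_moves", "payload": {
  "commands": [
    [0.05,0.001,0.001,0,-0.7],
    [0.09,0.001,0.001,0,-0.7],
    [0.12,0.001,0.001,0,-0.7],
    [0.133,0.001,0.001,0,-0.7],
    [0.133,0.001,0.001,0,-0.7],
    [0.133,0.001,0.001,0,0.18],
    [0.133,0.001,0.001,0,0.18],
    [0.133,0.001,0.001,0,0.18],
    [0.09,0,0,0,0.18],
    [0.04,0,0,0,0.18],
    [0,0,0,0,0.18]
  ]
}}

```text
time: 7.05
ee_pos: [0.4897, -0.1225, 0.15]
tcp_rot: [141.4, 89.3, -24.5]
wrist_force: [0.6, 0.2, -0.2]
opening: 0.0499
```

Run:
```python
from h import *
go(.5338,-.293,.142,-76);go(.5338,-.293,.034,-76);
```

```text
jaw -75.9 q1 -14.0 q6 151.9 t 7.05 [ 0.009  0.176 -0.001] ('roll(tool x down)', 0.002, 'or', -3.14)
jaw -75.9 q1 -14.0 q6 151.9 t 7.05 [ 0.117  0.175 -0.   ] ('roll(tool x down)', 0.002, 'or', -3.14)
```

>>> {"api": "apply_moves", "payload": {
  "commands": [
    [0.0,0.175,0,0,0.18],
    [0.0,0.175,0,0,0.18],
    [0.0,0.175,0,0,0.18],
    [0.0,0.175,0,0,0.18],
    [0.0,0.175,0,0,0.18],
    [0.05,0.175,0,0,0.18],
    [0.09,0.175,0,0,0.18],
    [0.117,0.175,0,0,0.18],
    [0.117,0.175,0,0,0.18],
    [0.117,0.175,0,0,-0.7],
    [0.117,0.175,0,0,-0.7],
    [0.117,0.175,0,0,-0.7]
  ]
}}

```text
time: 8.25
ee_pos: [0.5347, -0.2932, 0.0366]
tcp_rot: [140.3, 89.2, -25.6]
wrist_force: [-0.1, 0.4, 0.7]
opening: 0.0131
```

>>> {"api": "apply_moves", "payload": {
  "commands": [
    [0,0,0,0,-0.7],
    [-0.05,0,0,0,-0.7],
    [-0.11,0,0,0,-0.7],
    [-0.11,0,0,0,-0.7]
  ]
}}

```text
time: 8.65
ee_pos: [0.5352, -0.2936, 0.154]
tcp_rot: [139.2, 88.6, -26.7]
wrist_force: [-0.2, -0.6, -0.1]
opening: 0.0128
```

Run:
```python
from h import *
print(bot.get_obs()["opening"]);go(.558,-.107,.142,-76);go(.558,-.107,.024,-76);
```

```text
0.012778119227529172
jaw -75.9 q1 -28.8 q6 137.1 t 8.65 [ 0.01  -0.176 -0.067] ('roll(tool x down)', 0.002, 'or', -3.14)
jaw -75.9 q1 -28.8 q6 137.1 t 8.65 [ 0.128 -0.177 -0.065] ('roll(tool x down)', 0.002, 'or', -3.14)
```

Run:
```python
from h import *
c=cam("wrist");cv2.imwrite("pics/w3.png",c["frame"]);np.savez("w3.npz",P=c["P"])
for k in("sparkling_cork","still_cork"):print(k,[([int(v) for v in d["rect"]],round(d["confidence"],2)) for d in cams.spot_in(k,"wrist")])
```

```text
sparkling_cork [([292, 203, 336, 251], 0.62)]
still_cork [([76, 210, 133, 247], 0.83), ([100, 326, 150, 374], 0.8)]
```

View pics/w3.png

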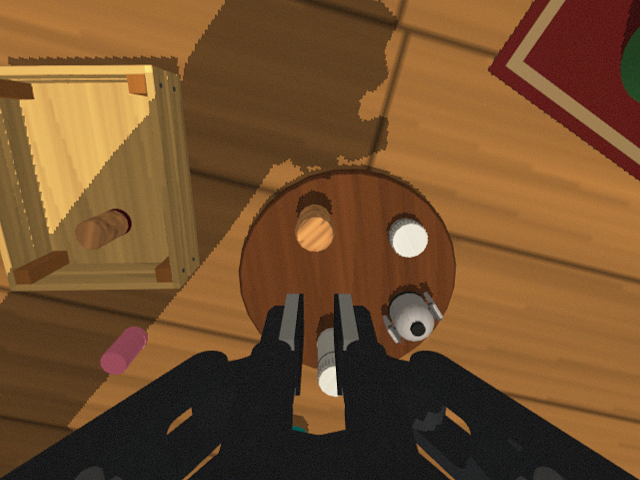

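The still cork now stands in the crate at (105,230). The sparkling cork is still upright on the platter at (314,230), so the grasp missed. I'll measure it again.

Run:
```python
from h import *
P=np.load("w3.npz")["P"].reshape(-1,3);P=P[P[:,2]<.1]
q=P[(np.hypot(P[:,0]-.534,P[:,1]+.293)<.04)&(P[:,2]>.03)]
zt=np.percentile(q[:,2],97);s=q[q[:,2]>zt-.006];print(zt,cv2.minEnclosingCircle(s[:,:2].astype(np.float32)),np.median(s,0),len(s))
o,r,p=T();print("tool x",r[:,0].round(4),o["opening"],p)
for k,(x,y) in {"long":(.4226,-.3387),"short":(.5403,-.373)}.items():
    q=P[(np.hypot(P[:,0]-x,P[:,1]-y)<.04)&(P[:,2]>.03)];zt=np.percentile(q[:,2],97);s=q[q[:,2]>zt-.006];print(k,zt,cv2.minEnclosingCircle(s[:,:2].astype(np.float32)))
```

```text
0.06578768584319353 ((0.5341376662254333, -0.2932339906692505), 0.014756300486624241) [ 0.53507269 -0.2929444   0.06406358] 1080
tool x [ 0.015  -0.0073 -0.9999] 0.01291357450089934 [ 0.53376615 -0.2928119   0.14736147]
long 0.07768435986288738 ((0.4219837784767151, -0.3367108106613159), 0.015218411572277546)
short 0.038047149724854665 ((0.540309488773346, -0.37294483184814453), 0.015559995546936989)
```

Run:
```python
from h import *
go(.534,-.293,.022,-76)
```

```text
jaw -75.9 q1 -28.8 q6 137.1 t 8.8 [ 0.125 -0.001  0.001] ('roll(tool x down)', 0.002, 'or', -3.14)
```

>>> {"api": "apply_moves", "payload": {
  "commands": [
    [0,0,0,0,0.18],
    [0,0,0,0,0.18],
    [0.04,0,0.001,0,0.18],
    [0.08,0,0.001,0,0.18],
    [0.11,0,0.001,0,0.18],
    [0.125,0,0.001,0,0.18],
    [0.125,0,0.001,0,0.18],
    [0.125,0,0.001,0,-0.4],
    [0.125,0,0.001,0,-0.4],
    [0.125,0,0.001,0,-0.4],
    [0.125,0,0.001,0,-0.4]
  ]
}}

```text
time: 9.9
ee_pos: [0.5356, -0.2944, 0.0241]
tcp_rot: [139.7, 88.9, -26.2]
wrist_force: [-0.1, -0.4, 6.1]
opening: 0.0272
```

Run:
```python
from h import *
print(bot.get_obs()["opening"]);c=cam("wrist");cv2.imwrite("pics/w4.png",c["frame"][150:480,160:480])
```

```text
0.027208417884693442
```

View pics/w4.png

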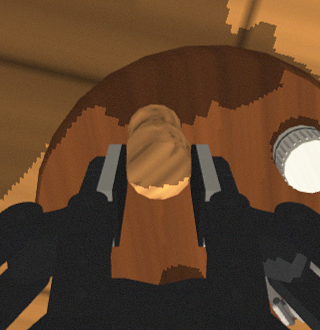

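The sparkling cork's head is now between the pads, with an opening of 27 mm.

>>> {"api": "apply_moves", "payload": {
  "commands": [
    [-0.04,0,0,0,-0.4],
    [-0.09,0,0,0,-0.4],
    [-0.125,0,0,0,-0.4],
    [-0.125,0,0,0,-0.4]
  ]
}}

```text
time: 10.35
ee_pos: [0.5353, -0.2944, 0.1556]
tcp_rot: [138.9, 88.4, -27.0]
wrist_force: [0.3, -0.5, 0.1]
opening: 0.0273
```

Run:
```python
from h import *
print(bot.get_obs()["opening"]);go(.558,-.105,.015,-76)
```

```text
0.02726074112731861
jaw -75.9 q1 -28.8 q6 137.0 t 10.35 [ 0.139 -0.181 -0.065] ('roll(tool x down)', 0.002, 'or', -3.14)
```

>>> {"api": "apply_moves", "payload": {
  "commands": [
    [0,-0.183,-0.062,0,-0.4],
    [0,-0.183,-0.062,0,-0.4],
    [0,-0.183,-0.062,0,-0.4],
    [0,-0.183,-0.062,0,-0.4],
    [0,-0.183,-0.062,0,-0.4],
    [0.05,-0.182,-0.063,0,-0.4],
    [0.1,-0.181,-0.064,0,-0.4],
    [0.13,-0.181,-0.065,0,-0.4],
    [0.138,-0.181,-0.065,0,-0.4],
    [0.138,-0.181,-0.065,0,0.18],
    [0.138,-0.181,-0.065,0,0.18],
    [0.138,-0.181,-0.065,0,0.18]
  ]
}}

```text
time: 11.55
ee_pos: [0.5587, -0.1052, 0.0176]
tcp_rot: [140.1, 88.2, -25.8]
wrist_force: [1.0, 0.2, 0.6]
opening: 0.0503
```

>>> {"api": "apply_moves", "payload": {
  "commands": [
    [-0.05,0,0,0,0.18],
    [-0.1,0,0,0,0.18],
    [-0.135,0,0,0,0.18],
    [-0.135,0,0,0,0.18]
  ]
}}

```text
time: 11.95
ee_pos: [0.5576, -0.1039, 0.1602]
tcp_rot: [144.0, 87.6, -21.9]
wrist_force: [0.5, 0.3, 0.8]
opening: 0.0505
```

Run:
```python
from h import *
c=cam("wrist")
for k in("sparkling_cork","still_cork"):
  for d in cams.spot_in(k,"wrist"):
    q=crop(c["P"],d["rect"],0);print(k,np.int32(d["rect"]),round(d["confidence"],2),np.median(q,0).round(3),np.percentile(q[:,2],[5,95]).round(3))
go(.4225,-.338,.155,-37);go(.4225,-.338,.037,-37)
print(T()[1][:,0])
```

```text
sparkling_cork [294 205 335 249] 0.73 [ 0.557 -0.105  0.048] [0.004 0.053]
still_cork [306 280 331 321] 0.81 [ 0.494 -0.124  0.047] [0.005 0.051]
still_cork [298 382 327 434] 0.64 [ 0.376 -0.148  0.023] [-0.002  0.045]
jaw -75.9 q1 -10.3 q6 155.6 t 12.1 [-0.003  0.195  0.186] ('roll(tool x down)', -0.679, 'or', 2.463)
jaw -75.9 q1 -10.3 q6 155.6 t 12.1 [0.115 0.193 0.189] ('roll(tool x down)', -0.679, 'or', 2.463)
[ 0.02884623 -0.01366301 -0.99949048]
```

>>> {"api": "apply_moves", "payload": {
  "commands": [
    [0,0.195,0.186,-1.152,0.18],
    [0,0.195,0.186,-1.152,0.18],
    [0,0.195,0.186,-1.152,0.18],
    [0,0.195,0.186,-1.152,0.18],
    [0,0.195,0.186,-1.152,0.18],
    [0,0.195,0.186,-1.152,0.18],
    [0,0.195,0.186,-1.152,0.18],
    [0,0.195,0.186,-1.152,0.18],
    [0,0.195,0.186,-1.152,0.18]
  ]
}}

```text
time: 13.0
ee_pos: [0.4215, -0.338, 0.151]
tcp_rot: [75.3, 88.3, -24.5]
wrist_force: [1.2, 0.5, -0.3]
opening: 0.0501
```

Run:
```python
from h import *
go(.4225,-.338,.035,-10);print(T()[1][:,0])
```

```text
jaw -9.8 q1 -39.0 q6 60.8 t 13.0 [ 0.116 -0.002 -0.001] ('roll(tool x down)', 0.004, 'or', -3.137)
[ 0.02714074 -0.01236653 -0.99955513]
```

>>> {"api": "apply_moves", "payload": {
  "commands": [
    [0.05,-0.001,0,0,0.18],
    [0.09,-0.002,-0.001,0,0.18],
    [0.116,-0.002,-0.001,0,0.18],
    [0.116,-0.002,-0.001,0,0.18],
    [0.116,-0.002,-0.001,0,-0.45],
    [0.116,-0.002,-0.001,0,-0.45],
    [0.116,-0.002,-0.001,0,-0.45],
    [0.116,-0.002,-0.001,0,-0.45],
    [0.07,0,0,0,-0.45],
    [0.02,0,0,0,-0.45],
    [-0.01,0,0,0,-0.45],
    [-0.01,0,0,0,-0.45]
  ]
}}

```text
time: 14.2
ee_pos: [0.4229, -0.3392, 0.1668]
tcp_rot: [72.1, 87.8, -27.7]
wrist_force: [0.1, -0.2, -0.5]
opening: 0.0285
```

Run:
```python
from h import *
print(bot.get_obs()["opening"]);go(.565,.09,.16,60);go(.565,.09,.024,60);print(T()[1][:,0])
```

```text
0.028457786178273135
jaw -9.8 q1 -39.0 q6 60.8 t 14.2 [ 0.004  0.067 -0.447] ('roll(tool x down)', -1.218, 'or', 1.924)
jaw -9.8 q1 -39.0 q6 60.8 t 14.2 [ 0.14   0.062 -0.449] ('roll(tool x down)', -1.218, 'or', 1.924)
[ 0.03364805 -0.0176426  -0.99927801]
```

Run:
```python
from h import *
go(.586,.092,.16,-10);go(.586,.092,.026,-10)
```

```text
jaw -9.8 q1 -39.0 q6 60.8 t 14.2 [ 0.005  0.087 -0.453] ('roll(tool x down)', 0.004, 'or', -3.138)
jaw -9.8 q1 -39.0 q6 60.8 t 14.2 [ 0.139  0.082 -0.454] ('roll(tool x down)', 0.004, 'or', -3.138)
```

>>> {"api": "apply_moves", "payload": {
  "commands": [
    [0,0.087,-0.453,0,-0.45],
    [0,0.087,-0.453,0,-0.45],
    [0,0.087,-0.453,0,-0.45],
    [0,0.087,-0.453,0,-0.45],
    [0,0.087,-0.453,0,-0.45],
    [0,0.087,-0.453,0,-0.45],
    [0,0.087,-0.453,0,-0.45],
    [0,0.087,-0.453,0,-0.45],
    [0,0.087,-0.453,0,-0.45],
    [0,0.087,-0.453,0,-0.45],
    [0,0.087,-0.453,0,-0.45]
  ]
}}

```text
time: 15.3
ee_pos: [0.5856, 0.094, 0.1637]
tcp_rot: [70.9, 87.9, -28.7]
wrist_force: [-0.7, -0.9, -0.8]
opening: 0.028
```

Run:
```python
from h import *
go(.586,.092,.026,-10)
c=cam("wrist");P=c["P"].reshape(-1,3);s=P[(P[:,2]>.044)&(P[:,2]<.056)&(np.hypot(P[:,0]-.586,P[:,1]-.122)<.1)]
A=np.c_[2*s[:,:2],np.ones(len(s))];print(len(s),np.linalg.lstsq(A,(s[:,:2]**2).sum(1),rcond=None)[0])
cv2.imwrite("pics/w5.png",c["frame"])
```

```text
jaw -9.6 q1 9.8 q6 109.4 t 15.3 [ 0.138 -0.004  0.   ] ('roll(tool x down)', 0.007, 'or', -3.135)
3790 [ 0.58667545  0.12222776 -0.35319124]
```

View pics/w5.png

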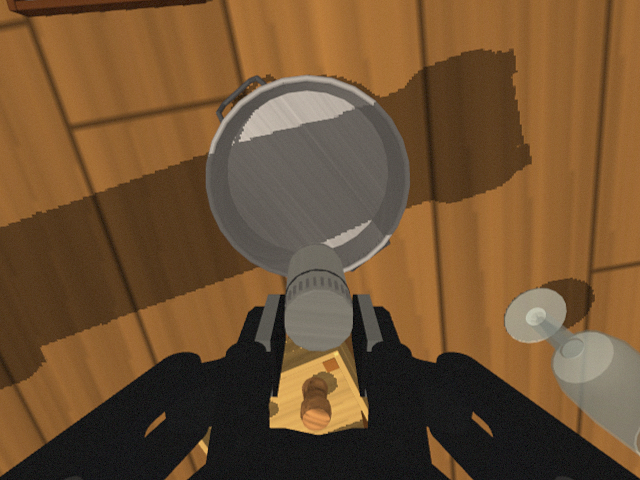

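The long cap is held at (318,300), with the tin centred at (308,175). The fit puts the tin at (0.587, 0.122). The glass is clear on the right.

>>> {"api": "apply_moves", "payload": {
  "commands": [
    [0.05,-0.002,0,0,-0.45],
    [0.09,-0.003,0,0,-0.45],
    [0.12,-0.004,0,0,-0.45],
    [0.138,-0.004,0,0,-0.45],
    [0.138,-0.004,0,0,-0.45],
    [0.138,-0.004,0,0,0.18],
    [0.138,-0.004,0,0,0.18],
    [0.138,-0.004,0,0,0.18],
    [0.09,-0.002,0,0,0.18],
    [0.04,0,0,0,0.18],
    [0,0,0,0,0.18]
  ]
}}

```text
time: 16.45
ee_pos: [0.5857, 0.0926, 0.1678]
tcp_rot: [73.3, 87.7, -26.4]
wrist_force: [0.6, 0.4, 0.9]
opening: 0.0501
```

Run:
```python
from h import *
go(.5403,-.373,.15,-10);print(T()[1][:,0])
```

```text
jaw -9.7 q1 9.7 q6 109.4 t 16.45 [0.024 0.033 0.466] ('roll(tool x down)', 0.005, 'or', -3.136)
[ 0.03547545 -0.01762759 -0.99921507]
```

>>> {"api": "apply_moves", "payload": {
  "commands": [
    [0.02,0.033,0.466,1.05,0.18],
    [0.02,0.033,0.466,1.05,0.18],
    [0.02,0.033,0.466,1.05,0.18],
    [0.02,0.033,0.466,1.05,0.18],
    [0.02,0.033,0.466,1.05,0.18],
    [0.02,0.033,0.466,1.05,0.18],
    [0.02,0.033,0.466,1.05,0.18],
    [0.02,0.033,0.466,1.05,0.18],
    [0.02,0.033,0.466,1.05,0.18],
    [0.02,0.033,0.466,1.05,0.18],
    [0.02,0.033,0.466,1.05,0.18]
  ]
}}

```text
time: 17.55
ee_pos: [0.5396, -0.3749, 0.1543]
tcp_rot: [133.2, 87.7, -26.9]
wrist_force: [-1.0, 0.6, 0.6]
opening: 0.0503
```

Run:
```python
from h import *
go(.5403,-.373,.013,-70);print(T()[1][:,0])
```

```text
jaw -70.1 q1 -34.9 q6 125.1 t 17.55 [ 0.141 -0.006  0.003] ('roll(tool x down)', -0.001, 'or', 3.14)
[ 0.03539522 -0.01793555 -0.99921244]
```

>>> {"api": "apply_moves", "payload": {
  "commands": [
    [0.05,-0.002,0.001,0,0.18],
    [0.1,-0.004,0.002,0,0.18],
    [0.125,-0.005,0.003,0,0.18],
    [0.134,-0.006,0.003,0,0.18],
    [0.134,-0.006,0.003,0,0.18],
    [0.134,-0.006,0.003,0,-0.45],
    [0.134,-0.006,0.003,0,-0.45],
    [0.134,-0.006,0.003,0,-0.45],
    [0.134,-0.006,0.003,0,-0.45]
  ]
}}

```text
time: 18.45
ee_pos: [0.5399, -0.373, 0.0212]
tcp_rot: [132.9, 87.6, -27.1]
wrist_force: [0.3, -0.2, -0.2]
opening: 0.0236
```

Run:
```python
from h import *
print(T()[0]["opening"]);c=cam("wrist");cv2.imwrite("pics/w6.png",c["frame"][150:480,160:480])
```

```text
0.023648717388614994
```

View pics/w6.png

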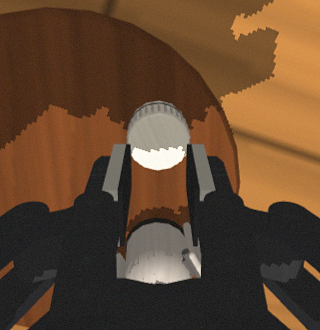

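The fingers closed just above the short cap: the cap is untouched at crop (158,135) and the opening equals the commanded value. The fingertips sit about 15 mm behind the nominal TCP, so I'll go lower.

>>> {"api": "apply_moves", "payload": {
  "commands": [
    [-0.02,0,0,0,0.18],
    [-0.02,0,0,0,0.18],
    [-0.01,0,0,0,0.18],
    [0.0,0,0,0,0.18],
    [0.007,0,0,0,0.18],
    [0.012,0,0,0,0.18],
    [0.012,0,0,0,0.18]
  ]
}}

```text
time: 19.2
ee_pos: [0.5395, -0.3727, 0.0071]
tcp_rot: [133.5, 87.8, -26.5]
wrist_force: [-0.4, 0.8, 0.1]
opening: 0.0503
```

>>> {"api": "apply_moves", "payload": {
  "commands": [
    [0,0,0,0,-0.4],
    [0,0,0,0,-0.4],
    [0,0,0,0,-0.4],
    [0,0,0,0,-0.4]
  ]
}}

```text
time: 19.6
ee_pos: [0.5397, -0.3728, 0.0075]
tcp_rot: [133.3, 87.8, -26.7]
wrist_force: [0.3, -0.9, 0.3]
opening: 0.0258
```

>>> {"api": "apply_moves", "payload": {
  "commands": [
    [0,0,0,0,-0.6],
    [0,0,0,0,-0.6],
    [0,0,0,0,-0.6]
  ]
}}

```text
time: 19.9
ee_pos: [0.5397, -0.3728, 0.0076]
tcp_rot: [133.3, 87.8, -26.7]
wrist_force: [0.1, -0.2, 0.4]
opening: 0.0173
```

Run:
```python
from h import *
o,r,p=T();c=cam("wrist");cv2.imwrite("pics/w7.png",c["frame"][100:480,120:520])
P=c["P"]
for v in (285,292,296,300,310,325,340,360):
    row=(P[v]-p)@r
    m=(abs(row[:,1])<.035)&(row[:,0]<-.003)&(row[:,0]>-.08)
    print(v,np.c_[np.arange(640)[m],row[m].round(3)][::6].tolist())
```

```text
285 [[246.0, -0.01, -0.035, -0.002], [252.0, -0.01, -0.032, -0.001], [258.0, -0.01, -0.029, -0.001], [264.0, -0.01, -0.026, -0.001], [270.0, -0.009, -0.023, -0.001], [277.0, -0.01, -0.02, -0.002], [283.0, -0.01, -0.017, -0.001], [289.0, -0.02, -0.013, -0.006], [295.0, -0.029, -0.01, -0.01], [301.0, -0.029, -0.007, -0.01], [307.0, -0.029, -0.005, -0.01], [313.0, -0.03, -0.002, -0.01], [319.0, -0.029, 0.001, -0.01], [325.0, -0.03, 0.003, -0.01], [331.0, -0.029, 0.006, -0.01], [337.0, -0.03, 0.008, -0.011], [343.0, -0.03, 0.011, -0.01], [349.0, -0.026, 0.014, -0.009], [355.0, -0.01, 0.018, -0.001], [361.0, -0.009, 0.021, -0.001], [369.0, -0.009, 0.025, -0.001], [375.0, -0.009, 0.028, -0.001], [381.0, -0.009, 0.031, -0.001], [387.0, -0.009, 0.034, -0.001]]
292 [[247.0, -0.01, -0.035, 0.002], [253.0, -0.01, -0.032, 0.002], [259.0, -0.01, -0.029, 0.002], [265.0, -0.01, -0.026, 0.002], [271.0, -0.009, -0.023, 0.003], [277.0, -0.009, -0.02, 0.003], [283.0, -0.009, -0.017, 0.003], [289.0, -0.028, -0.012, -0.007], [295.0, -0.029, -0.01, -0.007], [301.0, -0.03, -0.007, -0.007], [307.0, -0.03, -
[... 4061 characters left out ...]
63.0, -0.074, 0.014, -0.012], [369.0, -0.074, 0.016, -0.012], [375.0, -0.074, 0.018, -0.012], [381.0, -0.066, 0.022, -0.007]]
360 [[224.0, -0.076, -0.029, -0.006], [230.0, -0.077, -0.027, -0.007], [236.0, -0.077, -0.026, -0.006], [242.0, -0.077, -0.024, -0.007], [290.0, -0.072, -0.009, -0.003], [296.0, -0.056, -0.008, 0.009], [302.0, -0.011, -0.008, 0.041], [308.0, -0.01, -0.005, 0.041], [314.0, -0.01, -0.002, 0.041], [320.0, -0.011, 0.001, 0.04], [326.0, -0.012, 0.004, 0.04], [332.0, -0.01, 0.008, 0.041], [338.0, -0.01, 0.011, 0.041], [344.0, -0.07, 0.009, -0.001], [350.0, -0.073, 0.011, -0.004], [398.0, -0.077, 0.025, -0.007], [404.0, -0.077, 0.027, -0.007], [410.0, -0.077, 0.029, -0.006]]
```

View pics/w7.png

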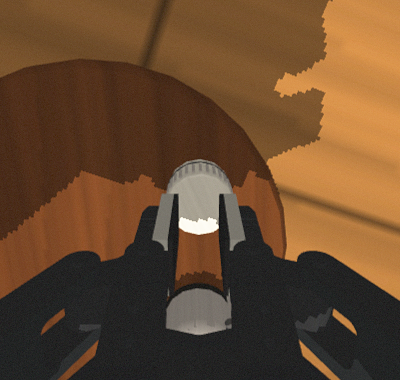

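The depth data show the fingertips about 37 mm behind the reported TCP at this opening, and still about 8 mm above the cap at crop (200,195). I'll open and go lower, using this measured offset.

>>> {"api": "apply_moves", "payload": {
  "commands": [
    [-0.01,0,0,0,0.18],
    [-0.01,0,0,0,0.18],
    [-0.01,0,0,0,0.18],
    [0.0,0,0,0,0.18],
    [0.01,0,0,0,0.18],
    [0.018,0,0,0,0.18],
    [0.018,0,0,0,0.18],
    [0.018,0,0,0,-0.5],
    [0.018,0,0,0,-0.5],
    [0.018,0,0,0,-0.5],
    [0.018,0,0,0,-0.5]
  ]
}}

```text
time: 21.05
ee_pos: [0.5405, -0.3733, -0.01]
tcp_rot: [133.3, 87.7, -26.8]
wrist_force: [-0.6, -0.3, -0.2]
opening: 0.0288
```

>>> {"api": "apply_moves", "payload": {
  "commands": [
    [-0.04,0,0,0,-0.5],
    [-0.09,0,0,0,-0.5],
    [-0.14,0,0,0,-0.5],
    [-0.14,0,0,0,-0.5]
  ]
}}

```text
time: 21.45
ee_pos: [0.5379, -0.3724, 0.1388]
tcp_rot: [131.4, 87.1, -28.7]
wrist_force: [0.5, -0.2, -0.3]
opening: 0.0285
```

Run:
```python
from h import *
print(T()[0]["opening"]);go(.587,.156,.14,-10);print(T()[1][:,0])
c=cam("wrist");print(c["P"][270:300,310:330].reshape(-1,3).mean(0))
```

```text
0.0284834369501578
jaw -70.1 q1 -34.9 q6 125.2 t 21.45 [-0.012 -0.48  -0.227] ('roll(tool x down)', -1.049, 'or', 2.093)
[ 0.04494424 -0.0245585  -0.99868759]
[nan nan nan]
```

>>> {"api": "apply_moves", "payload": {
  "commands": [
    [-0.015,-0.48,-0.227,-1.05,-0.5],
    [-0.015,-0.48,-0.227,-1.05,-0.5],
    [-0.015,-0.48,-0.227,-1.05,-0.5],
    [-0.015,-0.48,-0.227,-1.05,-0.5],
    [-0.015,-0.48,-0.227,-1.05,-0.5],
    [-0.015,-0.48,-0.227,-1.05,-0.5],
    [-0.015,-0.48,-0.227,-1.05,-0.5],
    [-0.015,-0.48,-0.227,-1.05,-0.5],
    [-0.015,-0.48,-0.227,-1.05,-0.5],
    [-0.015,-0.48,-0.227,-1.05,-0.5],
    [-0.015,-0.48,-0.227,-1.05,-0.5],
    [-0.015,-0.48,-0.227,-1.05,-0.5]
  ]
}}

```text
time: 22.7
ee_pos: [0.5858, 0.1607, 0.1385]
tcp_rot: [70.8, 87.4, -28.8]
wrist_force: [-0.5, 0.2, 0.3]
opening: 0.0289
```

Run:
```python
from h import *
print(T()[0]["opening"]);go(.588,.156,-.022,-10);print(T()[1][:,0])
c=cam("wrist");cv2.imwrite("pics/w8.png",c["frame"])
for k in("long_cap","short_cap"):
  for d in cams.spot_in(k,"wrist"):
    q=crop(c["P"],d["rect"],0);print(k,np.int32(d["rect"]),round(d["confidence"],2),np.median(q,0).round(3),np.percentile(q[:,2],[5,95]).round(3))
```

```text
0.028911795901943534
jaw -9.6 q1 16.3 q6 115.9 t 22.7 [ 0.161 -0.004  0.002] ('roll(tool x down)', 0.007, 'or', -3.135)
[ 0.03978022 -0.02190715 -0.99896827]
short_cap [284 273 356 358] 0.95 [0.585 0.163 0.185] [0.002 0.187]
```

View pics/w8.png

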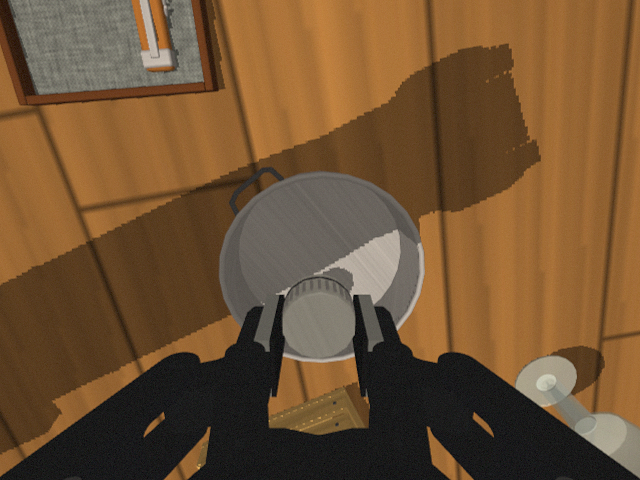

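The short cap is held at (320,315) over the tin, centred at (322,265). The tray and corkscrew are at upper left and the glass is clear.

>>> {"api": "apply_moves", "payload": {
  "commands": [
    [0.05,-0.002,0.001,0,-0.5],
    [0.1,-0.003,0.001,0,-0.5],
    [0.14,-0.004,0.002,0,-0.5],
    [0.159,-0.004,0.002,0,-0.5],
    [0.159,-0.004,0.002,0,-0.5],
    [0.159,-0.004,0.002,0,0.18],
    [0.159,-0.004,0.002,0,0.18],
    [0.159,-0.004,0.002,0,0.18],
    [0.11,-0.003,0,0,0.18],
    [0.06,-0.001,0,0,0.18],
    [0.0,0,0,0,0.18],
    [0.0,0,0,0,0.18]
  ]
}}

```text
time: 24.05
ee_pos: [0.5883, 0.1575, 0.1473]
tcp_rot: [78.3, 86.9, -21.6]
wrist_force: [-0.4, 0.2, 0.5]
opening: 0.0505
```

Run:
```python
from h import *
go(.474,-.397,.14,-43);print(T()[1][:,0])
for n in("scene","side"):
  c=cam(n)
  for k in("long_cap","short_cap","still_cork","sparkling_cork","steel_stopper","wine_glass","corkscrew"):
    for d in cams.spot_in(k,n):
      q=crop(c["P"],d["rect"],0);print(n,k,np.int32(d["rect"]),round(d["confidence"],2),np.median(q,0).round(3),np.percentile(q[:,2],[5,95]).round(3))
  if n=="scene":cv2.imwrite("pics/s1.png",c["frame"][160:380,80:440])
```

```text
jaw -9.9 q1 16.0 q6 115.8 t 24.05 [ 0.013 -0.018  0.566] ('roll(tool x down)', 0.579, 'or', -2.563)
[ 0.05022273 -0.01988609 -0.99854004]
scene long_cap [ 66 271  87 304] 0.69 [ 0.309 -0.408  0.023] [-0.002  0.06 ]
scene long_cap [ 98 254 115 282] 0.6 [ 0.293 -0.337  0.035] [-0.001  0.06 ]
scene long_cap [353 233 365 257] 0.51 [0.589 0.082 0.048] [0.009 0.063]
scene short_cap [371 241 384 253] 0.71 [0.59  0.144 0.017] [0.001 0.024]
scene short_cap [373 269 414 362] 0.24 [ 0.798 -0.066  0.018] [-0.002  0.149]
scene still_cork [199 242 213 264] 0.61 [ 0.371 -0.152  0.017] [-0.002  0.045]
scene still_cork [122 250 140 269] 0.61 [ 0.277 -0.276  0.011] [-0.003  0.044]
scene still_cork [245 260 258 284] 0.53 [ 0.491 -0.129  0.028] [0.004 0.052]
scene still_cork [371 241 384 252] 0.36 [0.59  0.144 0.019] [0.001 0.024]
scene sparkling_cork [273 269 288 295] 0.9 [ 0.557 -0.11   0.036] [0.004 0.055]
scene steel_stopper [113 316 136 346] 0.87 [ 0.48  -0.403  0.035] [0.016 0.055]
scene wine_glass [370 270 414 360] 0.75 [ 0.795 -0.064  0.011] [-0.002  0.149]
scene corkscrew [379 192 418 211] 0.72
[... 171 characters left out ...]
-0.001  0.062]
side long_cap [283 261 300 291] 0.56 [0.578 0.093 0.037] [0.003 0.064]
side long_cap [441 188 456 212] 0.48 [ 0.281 -0.322  0.037] [0.    0.061]
side still_cork [349 222 364 241] 0.67 [ 0.482 -0.119  0.026] [0.005 0.056]
side still_cork [446 205 455 227] 0.66 [ 0.269 -0.265  0.02 ] [-0.     0.047]
side still_cork [396 226 409 246] 0.61 [ 0.373 -0.144  0.01 ] [-0.001  0.047]
side sparkling_cork [324 220 335 238] 0.66 [ 0.548 -0.095  0.041] [0.006 0.056]
side steel_stopper [377 167 389 182] 0.67 [ 0.472 -0.384  0.04 ] [0.017 0.056]
side wine_glass [214 171 245 237] 0.78 [ 0.797 -0.058  0.032] [-0.001  0.157]
side corkscrew [269 361 303 418] 0.72 [0.496 0.344 0.01 ] [0.007 0.022]
```

View pics/s1.png

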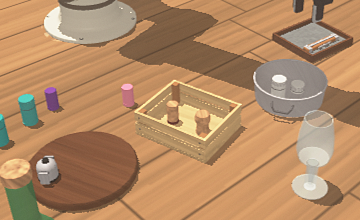

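The view shows both corks standing in the crate at (172,112) and (202,122), and both caps in the tin at (279,82) and (297,86). Only the stopper is left on the platter, at (46,170). The depths confirm these.

>>> {"api": "apply_moves", "payload": {
  "commands": [
    [0.013,-0.017,0.567,0.571,0.7],
    [0.013,-0.017,0.567,0.571,0.7],
    [0.013,-0.017,0.567,0.571,0.7],
    [0.013,-0.017,0.567,0.571,0.7],
    [0.013,-0.017,0.567,0.571,0.7],
    [0.013,-0.017,0.567,0.571,0.7],
    [0.013,-0.017,0.567,0.571,0.7],
    [0.013,-0.017,0.567,0.571,0.7],
    [0.013,-0.017,0.567,0.571,0.7],
    [0.013,-0.017,0.567,0.571,0.7],
    [0.013,-0.017,0.567,0.571,0.7],
    [0.013,-0.017,0.567,0.571,0.7]
  ]
}}

```text
time: 26.05
ee_pos: [0.4708, -0.4032, 0.1338]
tcp_rot: [102.1, 87.4, -30.6]
wrist_force: [-0.6, -0.0, 0.6]
opening: 0.0726
```

Run:
```python
from h import *
o,r,p=T();print(o["opening"],r[:,0],p)
c=cam("wrist");P=c["P"].reshape(-1,3);q=P[(np.hypot(P[:,0]-.4735,P[:,1]+.396)<.032)&(P[:,2]>.028)&(P[:,2]<.08)]
print(cv2.minAreaRect(q[:,:2].astype(np.float32)),np.percentile(q[:,2],98),len(q))
go(.4757,-.3968,-.012,-42.6)
```

```text
0.0725934482638242 [ 0.03966326 -0.02348993 -0.99893696] [ 0.47082596 -0.40316189  0.13380785]
((0.4726669192314148, -0.3967553377151489), (0.03438626602292061, 0.04669905826449394), 48.3795280456543) 0.05749536883939337 2247
jaw -42.8 q1 -40.8 q6 92.0 t 26.1 [ 0.145 -0.008 -0.007] ('roll(tool x down)', -0.004, 'or', 3.138)
```

>>> {"api": "apply_moves", "payload": {
  "commands": [
    [0.04,-0.009,-0.007,0,0.7],
    [0.08,-0.009,-0.007,0,0.7],
    [0.12,-0.009,-0.007,0,0.7],
    [0.145,-0.009,-0.007,0,0.7],
    [0.147,-0.009,-0.007,0,0.7],
    [0.147,-0.009,-0.007,0,0.7],
    [0.147,-0.009,-0.007,0,0],
    [0.147,-0.009,-0.007,0,0],
    [0.147,-0.009,-0.007,0,-0.1],
    [0.147,-0.009,-0.007,0,-0.1],
    [0.147,-0.009,-0.007,0,-0.1]
  ],
  "newtons": 40
}}

```text
time: 27.2
ee_pos: [0.4759, -0.3967, -0.011]
tcp_rot: [101.6, 87.1, -31.2]
wrist_force: [0.4, 1.6, 6.1]
opening: 0.0464
```

Run:
```python
from h import *
c=cam("wrist");cv2.imwrite("pics/w9.png",c["frame"][100:480,120:520])
```

```text
(no output)
```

View pics/w9.png

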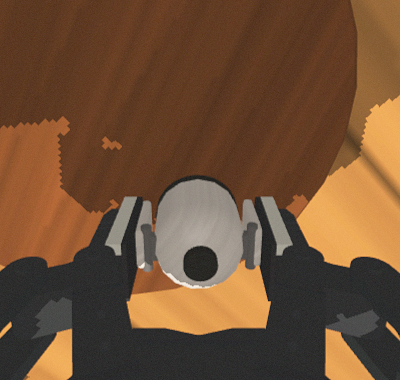

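The stopper is held by both wings, centred at crop (200,235).

>>> {"api": "apply_moves", "payload": {
  "commands": [
    [-0.04,0,0,0,-0.1],
    [-0.08,0,0,0,-0.1],
    [-0.12,0,0,0,-0.1],
    [-0.135,0,0,0,-0.1],
    [-0.135,0,0,0,-0.1]
  ]
}}

```text
time: 27.75
ee_pos: [0.4714, -0.3942, 0.1274]
tcp_rot: [100.7, 86.8, -32.1]
wrist_force: [0.9, -0.1, -1.7]
opening: 0.0462
```

Run:
```python
from h import *
o,r,p=T();print(o["opening"],p,r[:,0]);go(.437,.352,.13,84.7)
```

```text
0.046214632758200314 [ 0.47136763 -0.39416076  0.12744789] [ 0.04684575 -0.02941659 -0.9984689 ]
jaw -42.8 q1 -40.1 q6 92.7 t 27.75 [-0.026 -0.531 -0.524] ('roll(tool x down)', 0.916, 'or', -2.226)
```

>>> {"api": "apply_moves", "payload": {
  "commands": [
    [-0.026,-0.531,-0.524,-2.226,-0.1],
    [-0.026,-0.531,-0.524,-2.226,-0.1],
    [-0.026,-0.531,-0.524,-2.226,-0.1],
    [-0.026,-0.531,-0.524,-2.226,-0.1],
    [-0.026,-0.531,-0.524,-2.226,-0.1],
    [-0.026,-0.531,-0.524,-2.226,-0.1],
    [-0.026,-0.531,-0.524,-2.226,-0.1],
    [-0.026,-0.531,-0.524,-2.226,-0.1],
    [-0.026,-0.531,-0.524,-2.226,-0.1],
    [-0.026,-0.531,-0.524,-2.226,-0.1],
    [-0.026,-0.531,-0.524,-2.226,-0.1],
    [-0.026,-0.531,-0.524,-2.226,-0.1]
  ]
}}

```text
time: 28.95
ee_pos: [0.4426, 0.208, 0.127]
tcp_rot: [-5.5, 86.9, -34.8]
wrist_force: [1.3, -0.5, -0.5]
opening: 0.0465
```

Run:
```python
from h import *
o,r,p=T();print(o["opening"],p,r[:,0]);go(.437,.352,.13,84.7)
```

```text
0.04650011845235077 [0.44256875 0.20802954 0.12695552] [ 0.04400694 -0.03059481 -0.99856264]
jaw 60.7 q1 26.9 q6 56.2 t 28.95 [-0.008  0.123 -0.075] ('roll(tool x down)', -0.419, 'or', 2.722)
```

>>> {"api": "apply_moves", "payload": {
  "commands": [
    [-0.008,0.123,-0.075,-0.419,-0.1],
    [-0.008,0.123,-0.075,-0.419,-0.1],
    [-0.008,0.123,-0.075,-0.419,-0.1],
    [-0.008,0.123,-0.075,-0.419,-0.1],
    [-0.008,0.123,-0.075,-0.419,-0.1],
    [-0.008,0.123,-0.075,-0.419,-0.1]
  ]
}}

```text
time: 29.55
ee_pos: [0.4369, 0.3511, 0.1292]
tcp_rot: [-31.3, 86.9, -36.7]
wrist_force: [1.1, -0.4, -0.6]
opening: 0.0463
```

Run:
```python
from h import *
o,r,p=T();print(o["opening"],p,r[:,0]);go(.437,.352,-.019,84.7)
c=cam("wrist");P=c["P"].reshape(-1,3);s=P[(P[:,2]>.0165)&(P[:,2]<.026)&(abs(P[:,0]-.469)<.1)&(abs(P[:,1]-.35)<.1)]
print("tray",cv2.minAreaRect(s[:,:2].astype(np.float32)),len(s));cv2.imwrite("pics/w10.png",c["frame"])
f=P[(P[:,2]<.0165)&(abs(P[:,0]-.44)<.02)&(abs(P[:,1]-.35)<.05)];print("floor",np.median(f[:,2]),len(f))
for d in cams.spot_in("corkscrew","wrist"):print(np.int32(d["rect"]),d["confidence"],np.median(crop(c["P"],d["rect"],0),0).round(3))
```

```text
0.04630943453446437 [0.43688191 0.35113412 0.12924762] [ 0.04280259 -0.03193734 -0.99857295]
jaw 84.6 q1 40.5 q6 45.9 t 29.55 [ 0.148  0.005 -0.007] ('roll(tool x down)', -0.002, 'or', 3.139)
tray ((0.468698650598526, 0.34959614276885986), (0.15028811991214752, 0.14076752960681915), 84.8033676147461) 4863
floor 0.0075054628970020534 5650
[254 274 384 299] 0.64 [0.489 0.353 0.02 ]
```

View pics/w10.png

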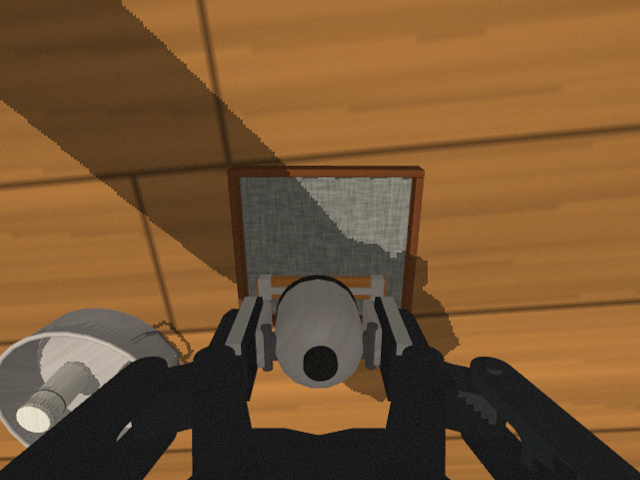

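The stopper is held upright over the tray, which spans (230..422, 168..). The corkscrew shows just beyond it at (320,280), and the free half is image-up (-x). The tray fit puts the free-half centre at about (0.435, 0.352).

>>> {"api": "apply_moves", "payload": {
  "commands": [
    [0.04,0.002,-0.002,0,-0.1],
    [0.08,0.003,-0.004,0,-0.1],
    [0.115,0.004,-0.006,0,-0.1],
    [0.135,0.005,-0.007,0,-0.1],
    [0.144,0.005,-0.007,0,-0.1],
    [0.147,0.005,-0.007,0,-0.1],
    [0.148,0.005,-0.007,0,-0.1],
    [0.148,0.005,-0.007,0,-0.1]
  ]
}}

```text
time: 30.45
ee_pos: [0.4381, 0.3523, -0.0168]
tcp_rot: [-27.7, 86.9, -33.2]
wrist_force: [-0.3, -0.5, -1.0]
opening: 0.0463
```

>>> {"api": "apply_moves", "payload": {
  "commands": [
    [0.002,0,0,0,-0.1],
    [0.004,0,0,0,-0.1],
    [0.005,0,0,0,-0.1],
    [0.005,0,0,0,-0.1],
    [0.005,0,0,0,0.3],
    [0.005,0,0,0,0.6],
    [0.005,0,0,0,0.6],
    [0.005,0,0,0,0.6],
    [-0.03,0,0,0,0.6],
    [-0.07,0,0,0,0.6],
    [-0.12,0,0,0,0.6],
    [-0.16,0,0,0,0.6]
  ]
}}

```text
time: 31.65
ee_pos: [0.4307, 0.3571, 0.1456]
tcp_rot: [-26.5, 86.9, -31.9]
wrist_force: [1.1, 0.3, -0.5]
opening: 0.0683
```

Run:
```python
from h import *
go(.35,.25,.2)
for n in("side","wrist","scene"):
  c=cam(n)
  if n=="side":cv2.imwrite("pics/s2.png",cv2.resize(c["frame"][160:460,200:480],None,fx=2,fy=2))
  for k in("long_cap","short_cap","still_cork","sparkling_cork","steel_stopper","wine_glass","corkscrew"):
    for d in cams.spot_in(k,n):
      q=crop(c["P"],d["rect"],0)
      if d["confidence"]>.5: print(n,k,np.int32(d["rect"]),round(d["confidence"],2),np.median(q,0).round(3),np.percentile(q[:,2],[5,95]).round(3))
```

```text
jaw 84.5 q1 41.4 q6 46.8 t 31.65 [-0.055 -0.116 -0.068]
side long_cap [280 262 295 291] 0.79 [0.585 0.097 0.036] [0.003 0.064]
side long_cap [438 189 460 212] 0.74 [ 0.28  -0.327  0.016] [-0.001  0.06 ]
side long_cap [436 173 450 195] 0.51 [ 0.304 -0.395  0.042] [-0.     0.062]
side short_cap [273 295 288 309] 0.65 [0.58  0.153 0.022] [0.002 0.051]
side short_cap [211 170 246 238] 0.63 [ 0.804 -0.067  0.004] [-0.002  0.149]
side steel_stopper [308 383 326 415] 0.72 [0.435 0.36  0.037] [0.008 0.047]
side wine_glass [305 385 325 417] 0.62 [0.437 0.363 0.035] [0.008 0.047]
side corkscrew [268 361 300 416] 0.87 [0.5   0.344 0.011] [0.007 0.022]
wrist long_cap [ 24 358  90 424] 0.58 [0.568 0.097 0.058] [0.002 0.249]
wrist short_cap [121 356 149 380] 0.57 [0.57  0.162 0.022] [0.002 0.229]
wrist steel_stopper [288 200 351 248] 0.58 [0.434 0.354 0.036] [0.007 0.046]
wrist corkscrew [252 276 377 301] 0.82 [0.499 0.342 0.018] [0.007 0.021]
wrist corkscrew [121 357 148 377] 0.62 [0.571 0.158 0.021] [0.002 0.227]
scene long_cap [ 97 253 115 283] 0.85 [ 0.292 -0.336  0.03 ] [-0.002  0.06 ]
scene long_cap [ 67 272  88 305] 0.63 [ 0.311 -0.408  0.023] [-0.002  0.06 ]
scene long_cap [351 232 365 256] 0.51 [0.586 0.082 0.045] [0.009 0.063]
scene short_cap [369 240 384 255] 0.76 [0.589 0.144 0.012] [0.001 0.023]
scene short_cap [354 176 431 224] 0.59 [0.471 0.341 0.006] [-0.003  0.04 ]
scene still_cork [246 261 256 284] 0.72 [ 0.492 -0.132  0.035] [0.006 0.051]
scene still_cork [124 246 139 269] 0.65 [ 0.277 -0.275  0.016] [-0.002  0.045]
scene still_cork [202 246 213 267] 0.6 [ 0.377 -0.157  0.022] [-0.001  0.045]
scene sparkling_cork [276 270 290 289] 0.56 [ 0.558 -0.108  0.043] [0.006 0.054]
scene steel_stopper [370 179 392 198] 0.71 [0.439 0.344 0.016] [-0.002  0.043]
scene wine_glass [371 273 412 362] 0.65 [ 0.797 -0.069  0.019] [-0.002  0.148]
```

View pics/s2.png

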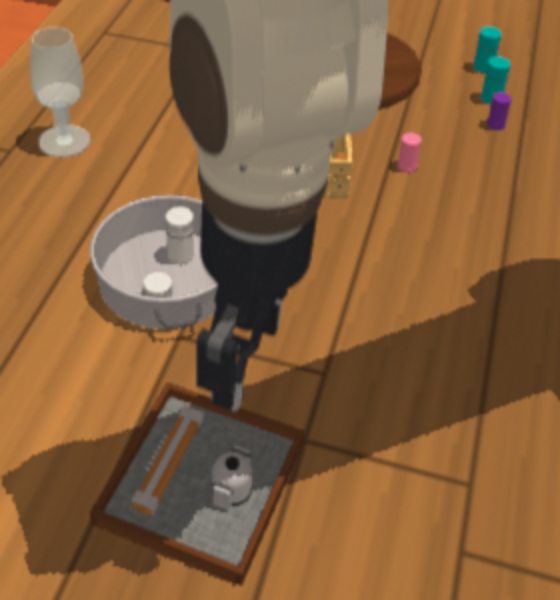

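The stopper stands upright in the tray's free half at (232,475), top at z ≈ 47 mm, next to the undisturbed corkscrew. Both caps are in the tin, and the gripper is clear.

```bash
python3 -c "
from workcell import bot
print(bot.job_done())"
```

```text
the job is handed in; nothing more can be done
None
```

The sorting is finished and handed in at about 32 s of the 120 s allowed. I did the corks first, then the caps, then the stopper.

**Final checks (both fixed cameras, wrist view and depth):**
- **Corks:** both stand in the crate.
- **Screw caps:** both stand in the tin.
- **Stopper:** it stands upright on the tray floor, in the free half next to the corkscrew. Its top reads about 47 mm, against an expected 48 mm.
- **Corkscrew, glass and look-alikes:** they read within about a centimetre of where they were in every reading I compared, and nothing looked disturbed.

**What went wrong or disagreed:**
- **Missed grasps:** one attempt at the sparkling cork and two at the short cap closed on nothing. The fingertips sit about 37 mm behind the reported tool point, not level with it as described. I corrected for this, and the missed attempts moved nothing.
- **Tool tilt:** the tool drifted about 3° off vertical over the job, with no visible effect on the placements.
- **Detection noise:** the networks gave a few false matches, such as the stopper reported as a glass, which the depth readings ruled out.

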